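# Centre the tealight cup on its display stand

### The job

One of the two small cast tealight cups stands off-centre on its slim white display stand and is close to toppling off; the other is already centred. Nudge the off-centre cup with light taps of the fingertips until it sits centred and upright on its own stand, with the same overhang all round. Do not pinch, lift, tip or knock it off, and leave the other cup and the things around alone.

Things in the scene. Friction and masses are not known exactly. Their poses are not given: they have to be found in the camera images.
- cup_off: the off-centre cup: grey cast mortar, straight round wall of outside diameter 57 mm, 58 mm high, 0.14 to 0.28 kg, open at the top. Origin at the centre of its underside, z up. It rests loose on the top disc of stand_off, 11 to 17 mm off its centre in any direction; it slides when pushed low on its wall and tips when pushed near the rim or when its centre passes the disc's edge.
- stand_off: the white display stand under the off-centre cup, fixed to the bench: round foot of diameter 100 mm and 10 mm thick, slim column, flat round top disc of diameter 44 mm, upper face 80 mm above the bench. Smaller than the cup's underside, so a centred cup overhangs it by 6.5 mm all round. Origin at the centre of its underside (bench level), z up. Which of the two places it stands in varies.
- stand_off_top (a point): centre of the upper face of that stand's top disc, where the centre of the cup's underside belongs
- cup_ok: the other tealight cup, alike (diameter 57 mm, 60 mm high, loose), already centred on its own stand; leave it alone. Origin at the centre of its underside.
- stand_ok: the other white display stand, the same shape and size as stand_off (foot 100 mm, top disc 44 mm, 80 mm high), fixed to the bench. Origin at the centre of its underside.
- reel: loose reel of pink line with black flanges, diameter 55 mm, 54 mm high, standing on the bench. Origin at the centre of its underside; leave alone.
- measure: loose yellow tape measure, 36 x 86 x 64 mm, standing on the bench. Origin at the centre of its underside; leave alone.
- pot_bench_08: loose round grey mortar pot, diameter 95 mm, 97 mm high, on the bench. Origin at the centre of its underside; leave alone.
Mind the look-alikes: they are no part of the job. What is shaped like the stand_off but orange is not meant.

How it is judged:
By the outcome, as a careful person would: the job done as asked, in the order asked, and still so for the second after the job is handed in, with the robot touching nothing.
It also fails if it takes over 42 s, if anything falls off the work surface, if the arm or the gripper's body presses on something with over 40 N, if the wrist force passes 120 N, or if a joint passes its speed limit or range.

### The arm

A 6-joint arm with a two-finger parallel gripper is mounted at the origin on a cart in front of the work surface, level with it; the furniture and walls round the work are solid. World frame = base frame: x ahead of the robot, y to its left, z up, the work surface at z = 0. Lengths are in m, angles in degrees, forces in N, time in s.
With the tool pointing down it reaches from about 0.325 to 0.9 m from the base axis. Payload 6.1 kg.
Tool frame: the origin (TCP) lies on the centre line of the jaws, within the pads' length; the fingertips stand 19 mm ahead of it and the grasp point (between the pads) is the TCP; z points along the fingers, y is the line along which they close (so a half turn about z gives the same grasp; the last joint's range is limited). The gripper opens to 85 mm and grips with 20 to 120 N. Pads are 22 mm wide; open, the fingers measure 114 mm over their backs; the gripper's body (76 mm by 85 mm) begins 54 mm behind the grasp point. The pads swing forward as they close: fully open they stand 13 mm farther back than shut.
Start: joints at [-82.913, 12.628, 87.462, -0, 79.91, -7.225], TCP at [0.154, -0.606, 0.25] pointing down, gripper open.
Joint ranges: [-170.65, 170.65], [-52.31, 119.04], [5.05, 147.46], [-71.25, 251.25], [11.57, 151.72], [-153.62, 153.62]. Speed limits (degrees/s): [147.25, 147.25, 172.46, 180, 180, 180].

### API

Orientations are given as [roll, pitch, yaw] about the fixed x, y, z axes, in that order (R = Rz(yaw) Ry(pitch) Rx(roll)).
In Python, from rig import bot gives the robot as it stands.
- The arm moves only by the shell command python3 -m pendant 'ROWS' [FORCE]. ROWS is JSON, a list of rows, each a list of 3 entries, a list of its own where there are three numbers: the shift along the tool's x, y, z in units of 30 mm (1.0 is 30 mm), then the turn, a rotation vector about the tool's x, y, z in units of 6 degrees (1.0 is 6 degrees), then the opening, from 0 (shut) to 1 (fully open). A call has 1 to 20 rows; each row shifts and turns the commanded pose from where the row before left it, along the tool's axes as they then stand; what a row does not reach is not made up. A row lasts 1/8 s, in which the tool goes at most 62.5 mm and 10.7 degrees, less where a joint would pass 70% of its speed; a pose out of reach is approached as far as the arm can. A call is refused whole if a number of a shift passes 1 or a number of a turn 1, either way. A call with a gripper value outside its range is refused whole. The fingers move at their own pace and stop on an object; FORCE is the grip in N (left out, the last holds). Time passes only in rows, so rows that do not move let the fingers close. It gives the time, the measured TCP pose, the force, the opening and the grip force at its end, in the units of the state.
- bot.observe(): the state, without advancing time (a new reading comes with each control period).
- bot.read_camera(name): name is "side" or "top"; returns a dict with "img" (420x560x3 uint8, red, green, blue), "fx", "fy", "cx", "cy" (pixels), "origin" and "rotation" of the camera in the world. Camera axes: x right, y up, looking along -z (the intrinsics and any distortion apply to the point x, -y, -z); pixel columns grow to the right and rows downward; lengths in m; the calibration is good to about 2 mm. A picture is of the moment at which its call begins. There is no depth.
- bot.job_done(): hands the job in; it is judged then, once.
The state is a dict: "time_s": time; "joint_positions": joint angles; "dq": joint speeds; "joint_torque": joint torques, N m; "eef_pos": TCP position; "tool_rot": TCP orientation; "ft_force": force on the tool from outside, world axes, zero at the start; "wrist_torque": the same for the moment, N m; "opening": finger opening in m; "gripper_force": force on a finger pad.
Only numpy, scipy, OpenCV 4.12 (cv2) and the standard library are available. Lean on these libraries where they do the work, as an engineer would, in place of code of your own. Each camera call takes 0.05 s, during which the arm holds its last target. There are 200 camera calls.

## Working session

There is one attempt and no reset: what is moved stays moved. The work goes in short steps, Python scripts to look and compute and a shell command to move; the robot and the scene stay as the last step left them, time stands still between calls to the robot, and variables do not carry over. Pictures are saved under pics/ and viewed, at most 10 in all, crops included, and the job is handed in when it is done.

```bash
mkdir -p pics
cat > h.py <<'E'
import numpy as np,cv2
from rig import bot
def cam(n,save=None):
    c=bot.read_camera(n)
    if save: cv2.imwrite('pics/'+save,c['img'][:,:,::-1])
    return c
def ray(c,u,v):
    d=np.array([(u-c['cx'])/c['fx'],-(v-c['cy'])/c['fy'],-1.])
    return np.array(c['origin']),np.array(c['rotation'])@d
def onz(c,u,v,z):
    o,d=ray(c,u,v); return o+d*(z-o[2])/d[2]
def proj(c,p):
    q=np.array(c['rotation']).T@(np.array(p)-np.array(c['origin']))
    return c['cx']+c['fx']*q[0]/-q[2], c['cy']-c['fy']*q[1]/-q[2]
E
python3 - <<'E'
from h import *
for n in('side','top'):
    c=cam(n,n+'0.png'); print(n,{k:np.round(v,3).tolist() for k,v in c.items() if k!='img'})
o=bot.observe();print(o)
E
```

```text
side {'fx': 409.42, 'fy': 409.42, 'cx': 285.855, 'cy': 212.233, 'origin': [0.459, 0.9, 0.697], 'rotation': [60.753, 1.524, -177.786]}
top {'fx': 394.064, 'fy': 394.064, 'cx': 284.024, 'cy': 206.992, 'origin': [0.354, -0.208, 1.152], 'rotation': [9.201, 0.941, -91.163]}
{'time_s': 0.1, 'joint_positions': array([-8.29113895e+01,  1.26691493e+01,  8.75198955e+01, -6.32598174e-04,
        7.99105542e+01, -7.22540847e+00]), 'dq': array([-0.01693201, -0.16637836, -0.15278768,  0.01008871, -0.02924097,
       -0.08264298]), 'joint_torque': array([ 7.28313280e-04, -4.98248541e+01, -3.90545940e+01, -2.38203647e-04,
        5.74461592e-03,  1.09833013e-05]), 'eef_pos': array([ 0.15444698, -0.60508373,  0.24931929]), 'tool_rot': array([-1.79901114e+02, -1.19091857e-02,  1.43141200e+01]), 'ft_force': array([ 0.79752174, -0.0473211 , -0.42289037]), 'wrist_torque': array([ 0.02549276, -0.03093741, -0.0388832 ]), 'gripper_force': 0.0, 'opening': 0.08531330410770646}
```

View pics/side0.png

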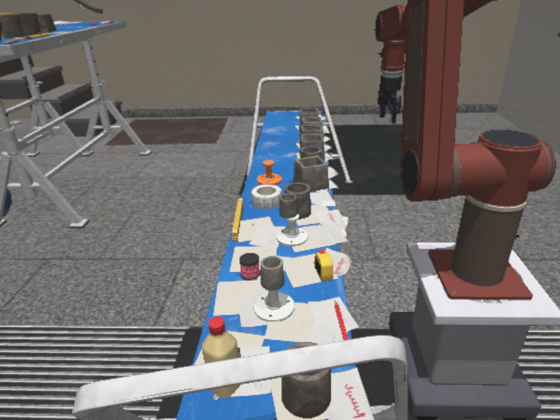

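View pics/top0.png

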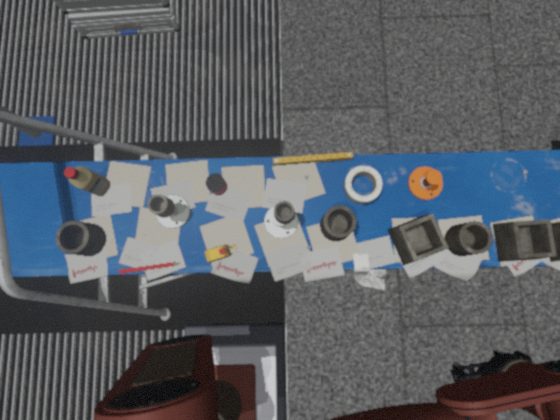

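Side view: cups at about (272,272) and (290,205), each on a white stand with feet at (274,306) and (292,237); the orange stand (269,172) is the decoy. Top view: the same cups are at (162,206) and (285,212), with feet at (173,211) and (281,221). Both stands are white, so I'll decide by cup offset, using an enlarged crop and numbers.

```bash
cat > h.py <<'E'
import numpy as np,cv2
from rig import bot
from scipy.spatial.transform import Rotation as Ro
def cam(n,save=None):
    c=bot.read_camera(n); c['R']=Ro.from_euler('xyz',c['rotation'],degrees=True).as_matrix() if np.ndim(c['rotation'])==1 else np.array(c['rotation'])
    if save: cv2.imwrite('pics/'+save,c['img'][:,:,::-1])
    return c
def onz(c,u,v,z):
    d=c['R']@np.array([(u-c['cx'])/c['fx'],-(v-c['cy'])/c['fy'],-1.]); o=np.array(c['origin'])
    return o+d*(z-o[2])/d[2]
def proj(c,p):
    q=c['R'].T@(np.array(p)-np.array(c['origin']))
    return np.array([c['cx']+c['fx']*q[0]/-q[2], c['cy']-c['fy']*q[1]/-q[2]])
def crop(c,u,v,w=100,h=75,s=4):
    return cv2.resize(c['img'][v-h//2:v-h//2+h,u-w//2:u-w//2+w,::-1],None,fx=s,fy=s,interpolation=cv2.INTER_CUBIC)
E
python3 - <<'E'
from h import *
s=cam('side');t=cam('top')
a=np.hstack([crop(s,272,283),crop(s,292,215)]);b=np.hstack([crop(t,168,208),crop(t,282,215)])
cv2.imwrite('pics/crops.png',np.vstack([a,b]))
for n,c,pts in(('side',s,[(274,306),(292,237)]),('top',t,[(173,211),(281,221)])):
    for p in pts: print(n,np.round(onz(c,*p,.01),3))
for n,c,pts in(('side',s,[(272,262),(290,198)]),('top',t,[(159,205),(287,209)])):
    for p in pts: print(n,np.round(onz(c,*p,.139),3))
E
```

```text
side [0.535 0.142 0.01 ]
side [ 0.499 -0.169  0.01 ]
top [0.535 0.135 0.01 ]
top [ 0.498 -0.183  0.01 ]
side [0.535 0.138 0.139]
side [ 0.503 -0.182  0.139]
top [0.531 0.133 0.139]
top [ 0.513 -0.202  0.139]
```

View pics/crops.png

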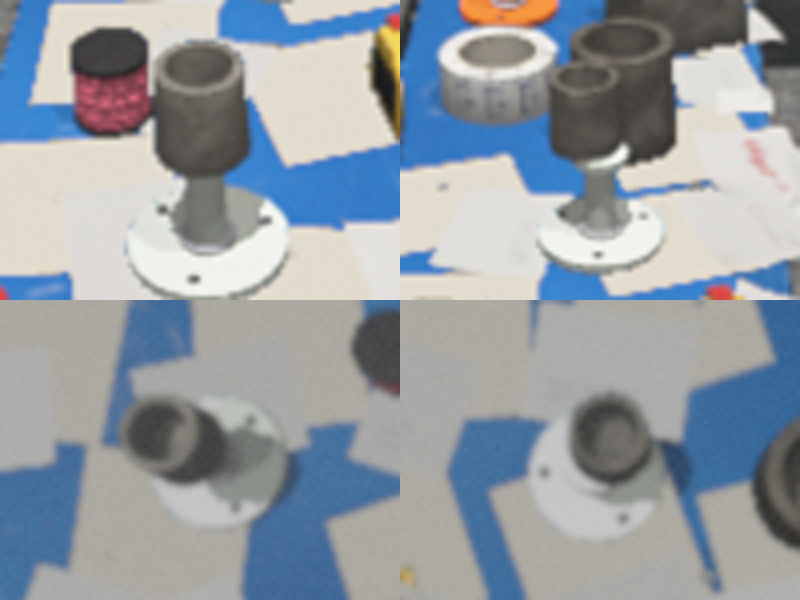

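The crop settles it: the cup at side (290,205) / top (285,212) sits up and to the right on its foot, with bare white disc visible beside its underside at side ≈(294,216). That makes it cup_off. The other cup is centred, with no disc showing. From the crop edges, foot centre ≈(.498,-.183) and cup ≈(.5075,-.197), so it needs about 16 mm along heading 125°. I'll push with slightly open fingertips, giving a stable two-point contact.

```bash
python3 -m pendant '[[[0.78,-0.41,0],[0,0,0],0.3],[[0.78,-0.41,0],[0,0,0],0.3],[[0.78,-0.41,0],[0,0,0],0.3],[[0.78,-0.41,0],[0,0,0],0.3],[[0.78,-0.41,0],[0,0,0],0.3],[[0.78,-0.41,0],[0,0,0],0.3],[[0.78,-0.41,0],[0,0,0],0.3],[[0.78,-0.41,0],[0,0,0],0.3],[[0.78,-0.41,0],[0,0,0],0.3],[[0.78,-0.41,0],[0,0,0],0.3],[[0.78,-0.41,0],[0,0,0],0.3],[[0.78,-0.41,0],[0,0,0],0.3],[[0.78,-0.41,0],[0,0,0],0.3],[[0.78,-0.41,0],[0,0,0],0.3],[[0.78,-0.41,0],[0,0,0],0.3],[[0.78,-0.41,0],[0,0,0],0.3],[[0.78,-0.41,0],[0,0,0],0.3],[[0.78,-0.41,0],[0,0,0],0.3],[[0.78,-0.41,0],[0,0,0],0.3],[[0.78,-0.41,0],[0,0,0],0.3]]'
python3 -m pendant '[[[0,0,0],[0,0,-1],0.3],[[0,0,0],[0,0,-1],0.3],[[0,0,0],[0,0,-1],0.3],[[0,0,0],[0,0,-1],0.3],[[0,0,0],[0,0,-1],0.3],[[0,0,0],[0,0,-1],0.3],[[0,0,0],[0,0,-1],0.3],[[0,0,0],[0,0,-1],0.3],[[0,0,0],[0,0,-1],0.3],[[0,0,0],[0,0,-1],0.3],[[0,0,0],[0,0,-1],0.3],[[0,0,0],[0,0,-1],0.3],[[0,0,0],[0,0,-1],0.3],[[0,0,0],[0,0,-1],0.3],[[0,0,0],[0,0,-1],0.3],[[0,0,0],[0,0,-1],0.3],[[0,0,0],[0,0,-1],0.3],[[0,0,0],[0,0,-1],0.3],[[0,0,0],[0,0,-0.5],0.3]]'
python3 - <<'E'
from h import *
s=cam('side')
g=s['img'].astype(int);hsv=cv2.cvtColor(s['img'],cv2.COLOR_RGB2HSV)
# white stand parts + dark cup extents per row
for v in range(196,248,2):
    r=g[v,268:316]; print(v,' '.join('%3d'%x for x in r.mean(1)))
cv2.imwrite('pics/s1.png',cv2.resize(s['img'][150:260,220:366,::-1],None,fx=5,fy=5,interpolation=cv2.INTER_CUBIC))
E
```

```text
time_s: 2.7
eef_pos: [0.5479, -0.2489, 0.2505]
tool_rot: [-180.0, -0.0, 14.4]
ft_force: [-0.3, -0.9, -0.7]
opening: 0.0256
gripper_force: 0.0
time_s: 5.08
eef_pos: [0.5473, -0.2495, 0.2504]
tool_rot: [180.0, -0.0, 125.5]
ft_force: [-0.4, -0.7, 0.8]
opening: 0.0257
gripper_force: 0.0
196 235 236 234 225 225 192 155 138 129 126 116 110 109  94  74  69  76  81  83  80  80  78  76  73  70  69  93 107  87  62  61  68  76  81  81  78  75  72  70  68  62  86 197 227 226 225 225 224
198 155 166 157 156 150 131 119 120 123 123 107 106 117 106  85  74  77  78  82  82  80  80  82  81  76  80  94  94  70  54  59  61  64  71  72  68  65  62  65  64  63  80 176 223 226 225 224 223
200 148 159 159 148 116 112 118 118 121 121 109  81  72  90 104 113 113 115 109 102 100  99 108 109  98  83  72  65  56  52  55  58  58  58  62  63  64  66  70  73  70  64 100 198 226 225 224 224
202 142 148 152 147 118 114 111 103 111 116 113  88  72  73  73  78  92  97  96  93  85  82  81  78  74  70  63  60  55  50  53  56  57  57  60  64  66  71  72  71  65  67  87 148 208 222 223 222
204 120 134 139 134 107 104 111 
[... 3579 characters left out ...]
 242 241 236 232 235 240 242 242 241 241 242 241 242 242 243 241 223 168 162 207 221 220 220 220 220 220 220 220
242 223 221 219 217 215 219 223 225 226 224 182 136 139 176 219 236 240 243 243 243 243 243 219 185 219 240 243 243 243 242 241 239 231 219 177 146 159 204 219 221 220 220 220 220 220 220 219 220
244 222 222 223 222 220 223 224 226 225 225 189 139 124 127 133 135 142 152 152 161 184 182 177 178 182 180 171 169 165 157 148 139 158 171 206 219 220 221 221 219 220 220 220 220 219 219 220 220
246 224 223 223 224 224 223 224 225 224 207 165 137 134 133 133 134 130 132 131 127 124 126 127 130 152 161 164 202 219 219 220 219 221 220 220 220 221 219 220 220 219 220 220 220 220 221 220 220
```

View pics/s1.png

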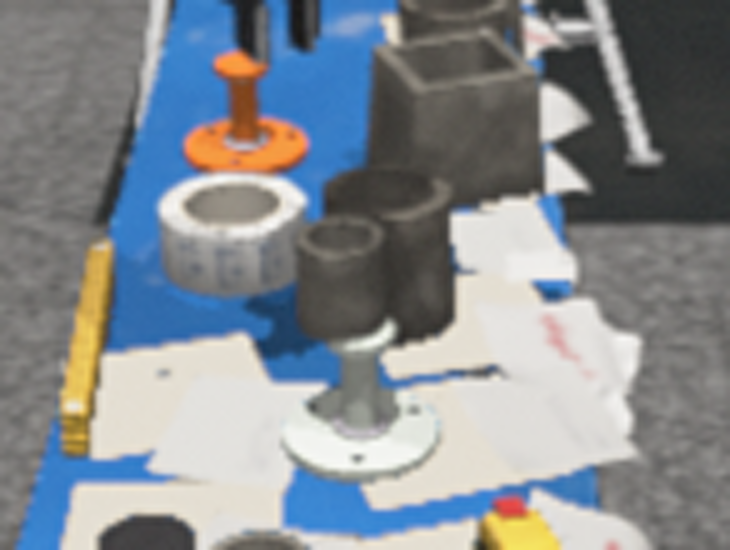

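Side view: cup_off at crop (340,280), with disc showing at its lower right (380,335), so it's offset as computed. The fingertips hang clear behind. Descending behind the cup.

```bash
python3 -m pendant '[[[0,0,0.8],[0,0,0],0.3],[[0,0,0.8],[0,0,0],0.3],[[0,0,0.8],[0,0,0],0.3],[[0,0,0.8],[0,0,0],0.3],[[0,0,0.8],[0,0,0],0.3],[[0,0,0.8],[0,0,0],0.3],[[0,0,0.1],[0,0,0],0.3],[[0,0,0],[0,0,0],0.3]]'
python3 - <<'E'
from h import *
s=cam('side');t=cam('top')
a=crop(s,292,205,80,100,5);b=crop(t,290,215,80,100,5)
cv2.imwrite('pics/c2.png',np.hstack([a,b]))
E
```

```text
time_s: 6.12
eef_pos: [0.5475, -0.2509, 0.1039]
tool_rot: [180.0, 0.0, 125.3]
ft_force: [0.5, 0.6, 0.4]
opening: 0.0255
gripper_force: 0.0
```

View pics/c2.png

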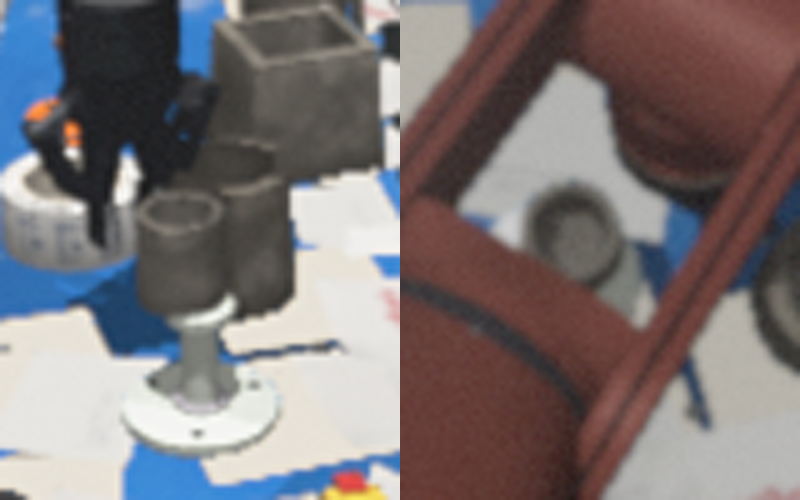

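Side crop: the fingers are behind the cup (tip at about (100,245)), low and level with its wall, touching nothing. Top crop: rim at about (572,235), unchanged and visible past the arm. Next I'll close in and track the cup by template match.

```bash
cat > trk.py <<'E'
from h import *
import sys
B={'side':(278,191,300,215),'top':(273,199,297,224)}
def shot():
    r={}
    for n in B: r[n]=cam(n)
    return r
def up(i): return cv2.resize(cv2.cvtColor(i,cv2.COLOR_RGB2GRAY),None,fx=8,fy=8,interpolation=cv2.INTER_CUBIC)
r=shot()
if sys.argv[1]=='ref': np.savez('ref.npz',**{n:r[n]['img'] for n in r})
f=np.load('ref.npz'); D={}
for n,(a,b,c_,d) in B.items():
    T=up(f[n][b:d,a:c_]); m=12; I=up(r[n]['img'][b-m:d+m,a-m:c_+m])
    _,q,_,p=cv2.minMaxLoc(cv2.matchTemplate(I,T,cv2.TM_CCOEFF_NORMED)); D[n]=(p[0]/8-m,p[1]/8-m); print(n,'px shift',D[n],'score %.3f'%q)
c=r['top']; p0=np.array([.5075,-.1966,.138]); u=proj(c,p0)
print('top shift mm',np.round(1e3*(onz(c,*(u+D['top']),.138)-p0)[:2],1))
c=r['side']; u=proj(c,p0); print('side shift mm',np.round(1e3*(onz(c,*(u+D['side']),.138)-p0)[:2],1), 'want -9.5 13.6')
E
python3 trk.py ref
python3 -m pendant '[[[0.25,0,0],[0,0,0],0.3],[[0.25,0,0],[0,0,0],0.3],[[0.2,0,0],[0,0,0],0.3],[[0.1,0,0],[0,0,0],0.3],[[0.1,0,0],[0,0,0],0.3],[[0.1,0,0],[0,0,0],0.3],[[0,0,0],[0,0,0],0.3]]'
python3 trk.py now
```

```text
side px shift (0.0, 0.0) score 0.996
top px shift (0.0, 0.0) score 1.000
top shift mm [0. 0.]
side shift mm [ 0. -0.] want -9.5 13.6
time_s: 7.2
eef_pos: [0.5297, -0.2269, 0.1033]
tool_rot: [-180.0, -0.0, 125.3]
ft_force: [-0.1, -1.2, -0.2]
opening: 0.0256
gripper_force: 0.0
side px shift (4.625, -0.875) score 0.433
top px shift (12.0, -12.0) score 0.455
top shift mm [ 31. -32.]
side shift mm [-13.8  -5.6] want -9.5 13.6
```

Run:
```python
from h import *
s=cam('side');t=cam('top')
a=crop(s,292,205,80,100,5);b=crop(t,285,215,80,100,5)
cv2.imwrite('pics/c3.png',np.hstack([a,b]))
```

```text
(no output)
```

View pics/c3.png

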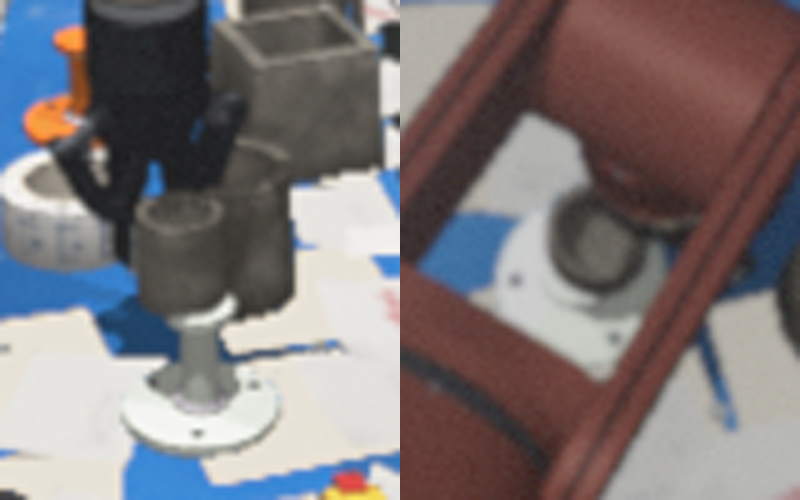

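Side crop: the cup rim is still at (180,212), with the finger just behind its left edge (120,240). The arm hides much of the top view. I'll push 12 mm gently, back off, and measure.

```bash
python3 -m pendant '[[[0.08,0,0],[0,0,0],0.3],[[0.08,0,0],[0,0,0],0.3],[[0.08,0,0],[0,0,0],0.3],[[0.08,0,0],[0,0,0],0.3],[[0.08,0,0],[0,0,0],0.3],[[0,0,0],[0,0,0],0.3]]'
python3 -m pendant '[[[-0.2,0,0],[0,0,0],0.3],[[-0.5,0,0],[0,0,0],0.3],[[-0.7,0,0],[0,0,0],0.3],[[0,0,0],[0,0,0],0.3]]'
python3 trk.py now
```

```text
time_s: 8.15
eef_pos: [0.5227, -0.217, 0.1033]
tool_rot: [-180.0, -0.0, 125.3]
ft_force: [0.7, -0.3, -0.1]
opening: 0.0257
gripper_force: 0.0
time_s: 8.65
eef_pos: [0.5482, -0.2533, 0.1035]
tool_rot: [180.0, 0.1, 125.2]
ft_force: [-0.5, 0.6, 0.0]
opening: 0.0257
gripper_force: 0.0
side px shift (0.0, 0.5) score 0.661
top px shift (-2.375, 2.25) score 0.935
top shift mm [-5.8  6.3]
side shift mm [-0.1  3.3] want -9.5 13.6
```

```bash
cat > meas.py <<'E'
from h import *
c=cam('top'); now=c['img']; ini=np.ascontiguousarray(cv2.imread('pics/top0.png')[:,:,::-1])
def foot(img,u,v,R=24):
    g=cv2.resize(img[v-R:v+R,u-R:u+R],None,fx=4,fy=4,interpolation=cv2.INTER_CUBIC).astype(int)
    m=((g.min(2)>FT)).astype(np.uint8); m=cv2.morphologyEx(m,cv2.MORPH_OPEN,np.ones((9,9)))
    k,l,st,ce=cv2.connectedComponentsWithStats(m); i=1+np.argmax(st[1:,4]); q=np.argwhere(l==i)[:,::-1].astype(np.float32)
    (x,y),r=cv2.minEnclosingCircle(q); return u-R+x/4-.375,v-R+y/4-.375,r/4
def cup(img,u,v,R=18):
    g=cv2.resize(cv2.cvtColor(img,cv2.COLOR_RGB2HSV)[v-R:v+R,u-R:u+R],None,fx=4,fy=4,interpolation=cv2.INTER_CUBIC).astype(int)
    m=((g[:,:,2]<115)&(g[:,:,1]<80)).astype(np.uint8); m=cv2.morphologyEx(m,cv2.MORPH_CLOSE,np.ones((9,9))); m=cv2.morphologyEx(m,cv2.MORPH_OPEN,np.ones((25,25)))
    k,l,st,ce=cv2.connectedComponentsWithStats(m); i=l[R*4,R*4]; L,T,W,H=st[i][:4]/4
    return u-R+L+W/2-.375,v-R+T-.375,W,H
for FT in(165,180,190):
    for (u,v) in((281,221),(173,211)):
        f=foot(ini,u,v); print(FT,'foot',np.round(f,1),'exp r %.1f'%(394*.05/1.142),np.round(onz(c,f[0],f[1],.01)[:2],4))
for nm,img,(u,v),z in(('off0',ini,(285,212),.138),('offnow',now,(283,214),.138)):
    x,T,W,H=cup(img,u,v); r=394.06*.0285/(1.152-z); print(nm,np.round((x,T,W,H,2*r),1),'ctr',np.round(onz(c,x,T+r,z)[:2],4),np.round(onz(c,x,T+W/2,z)[:2],4))
a=crop(type('x',(dict,),{})(img=ini),282,218,60,60,6);b=crop(c,282,218,60,60,6)
cv2.imwrite('pics/m_%d.png'%int(100*bot.observe()['time_s']),np.hstack([a,b]))
E
python3 meas.py; ls pics
```

```text
165 foot [283.8 213.2  26.5] exp r 17.3 [ 0.5206 -0.1914]
165 foot [175.6 195.   18.4] exp r 17.3 [0.5824 0.1279]
180 foot [278.9 221.8  16.5] exp r 17.3 [ 0.4958 -0.1766]
180 foot [167.  221.9  10.2] exp r 17.3 [0.5028 0.1514]
190 foot [277.9 222.6  15.4] exp r 17.3 [ 0.4933 -0.1737]
190 foot [166.6 222.    8.4] exp r 17.3 [0.5024 0.1525]
off0 [284.8 202.4  19.2  20.8  22.2] ctr [ 0.5013 -0.1958] [ 0.5051 -0.1958]
offnow [283.2 205.1  17.8  16.5  22.2] ctr [ 0.4941 -0.1917] [ 0.4999 -0.1918]
c2.png
c3.png
crops.png
m_880.png
s1.png
side0.png
top0.png
```

View pics/m_880.png

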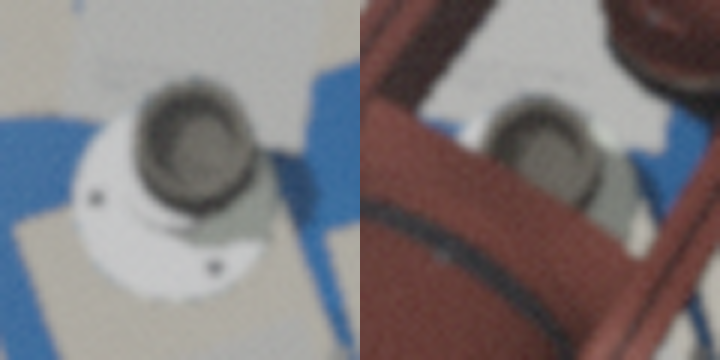

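Right half: after the push, the rim is at about (545,160), against (556,142) before on the same scale, so it moved roughly (-6,+6) mm. From the left half, the foot centre at (174,198) gives S≈(.499,-.182). About (-2,+7) mm remains, so I'll turn the heading to 105° and tap 5 mm, then retreat for a clear view.

```bash
python3 -m pendant '[[[0,0,0],[0,0,1],0.3],[[0,0,0],[0,0,1],0.3],[[0,0,0],[0,0,1],0.3],[[0,0,0],[0,0,0.4],0.3],[[0,-0.5,0],[0,0,0],0.3],[[0,-0.47,0],[0,0,0],0.3],[[0.32,0,0],[0,0,0],0.3],[[0.32,0,0],[0,0,0],0.3],[[0,0,0],[0,0,0],0.3]]'
python3 -m pendant '[[[0.25,0,0],[0,0,0],0.3],[[0.25,0,0],[0,0,0],0.3],[[0.08,0,0],[0,0,0],0.3],[[0.08,0,0],[0,0,0],0.3],[[0.08,0,0],[0,0,0],0.3],[[0.08,0,0],[0,0,0],0.3],[[0,0,0],[0,0,0],0.3]]'
python3 -m pendant '[[[-0.3,0,0],[0,0,0],0.3],[[-0.7,0,0],[0,0,0],0.3],[[-0.5,0,-0.6],[0,0,0],0.3],[[-0.5,0,-1],[0,0,0],0.3],[[-1,0,-1],[0,0,0],0.3],[[-1,0,-1],[0,0,0],0.3],[[0,0,0],[0,0,0],0.3]]'
python3 trk.py now
python3 - <<'E'
from h import *
s=cam('side');t=cam('top')
ini=cv2.imread('pics/top0.png')
a=crop(s,290,215,50,60,8);b=crop(t,282,218,50,60,8)
cv2.imwrite('pics/c4.png',np.hstack([a,b]))
E
```

```text
time_s: 9.93
eef_pos: [0.5141, -0.2394, 0.1033]
tool_rot: [180.0, -0.0, 105.0]
ft_force: [-0.8, 0.4, -0.7]
opening: 0.0255
gripper_force: 0.0
time_s: 10.8
eef_pos: [0.5077, -0.2166, 0.1033]
tool_rot: [180.0, -0.0, 104.9]
ft_force: [0.1, -0.4, 0.4]
opening: 0.0257
gripper_force: 0.0
time_s: 11.68
eef_pos: [0.5402, -0.3372, 0.2149]
tool_rot: [179.8, 0.3, 104.8]
ft_force: [-0.4, -0.1, 0.9]
opening: 0.0257
gripper_force: 0.0
side px shift (3.75, 1.75) score 0.472
top px shift (2.25, 6.75) score 0.576
top shift mm [-17.8  -5.5]
side shift mm [-11.6  11.6] want -9.5 13.6
```

View pics/c4.png

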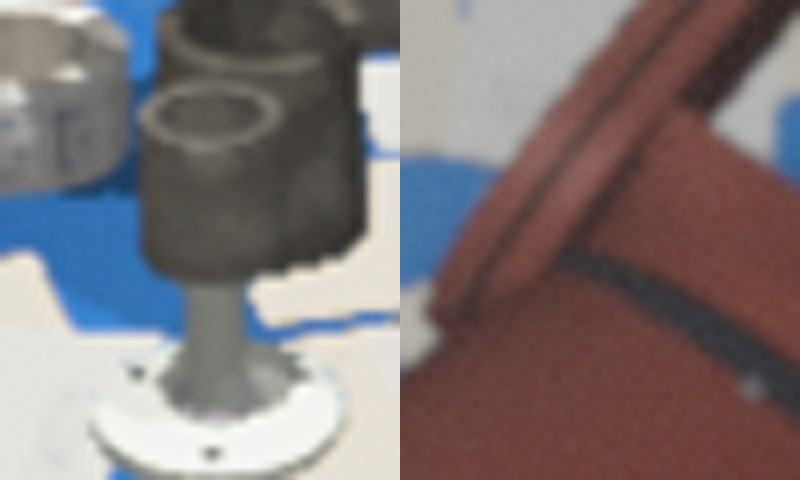

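Side crop: cup upright, with rim centre about (211,115), bottom centre (212,265), column centre (217,330) and foot centre (217,410). Very nearly centred now. The arm covers the top view, so I'll swing it clear and measure.

```bash
python3 -m pendant '[[[-0.7,-0.95,0],[0,0,0],0.3],[[-0.7,-0.95,0],[0,0,0],0.3],[[-0.7,-0.95,0],[0,0,0],0.3],[[-0.7,-0.95,0],[0,0,0],0.3],[[-0.7,-0.95,0],[0,0,0],0.3],[[-0.7,-0.95,0],[0,0,0],0.3],[[-0.7,-0.95,0],[0,0,0],0.3],[[-0.7,-0.95,0],[0,0,0],0.3],[[-0.7,-0.95,0],[0,0,0],0.3],[[0,0,0],[0,0,0],0.3]]'
python3 trk.py now
python3 - <<'E'
from h import *
s=cam('side');t=cam('top','top5.png')
S=np.array([.499,-.182]);K=np.array([.535,.135])
for n,c in(('side',s),('top',t)):
  for P,z in((S,.138),(K,.14)):
    f=proj(c,[*P,.01]);r=proj(c,[*P,z]);b=proj(c,[*P,.08]); print(n,'foot',f.round(2),'rim-foot',(r-f).round(2),'bot-foot',(b-f).round(2))
a=crop(t,282,218,50,60,8);b=crop(t,168,208,50,60,8)
cv2.imwrite('pics/c5.png',np.hstack([a,b]))
E
```

```text
time_s: 13.12
eef_pos: [0.3376, -0.5818, 0.2096]
tool_rot: [-180.0, -0.1, 104.8]
ft_force: [0.8, 0.7, 0.4]
opening: 0.0257
gripper_force: 0.0
side px shift (3.75, 2.0) score 0.524
top px shift (-4.125, 2.625) score 0.824
top shift mm [-6.7 10.9]
side shift mm [-11.6  13.3] want -9.5 13.6
side foot [292.14 234.67] rim-foot [ -0.82 -36.38] bot-foot [ -0.44 -19.44]
side foot [274.24 303.96] rim-foot [ -2.29 -43.08] bot-foot [ -1.19 -22.5 ]
top foot [280.7  220.62] rim-foot [-1.22 -6.19] bot-foot [-0.63 -3.21]
top foot [172.85 210.88] rim-foot [-14.64  -7.45] bot-foot [-7.45 -3.8 ]
```

View pics/c5.png

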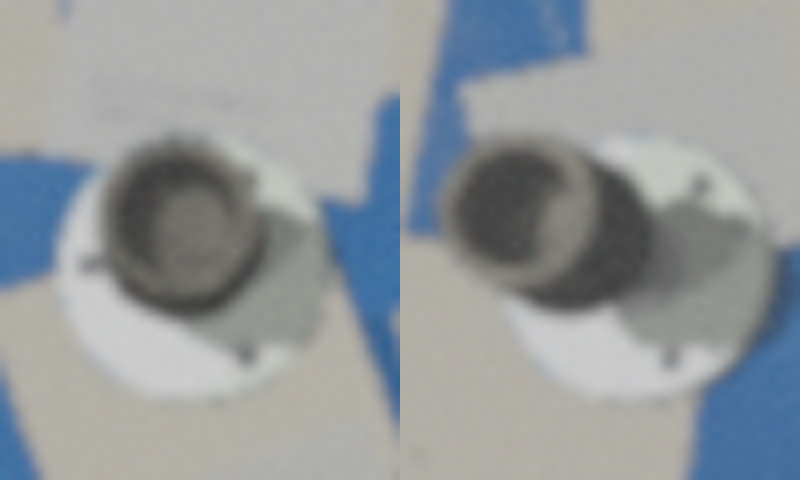

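Top crop: cup_off's rim centre is at ≈(185,216) over a foot centred at (194,264). That is -1.2,-6.1 px, against -1.2,-6.2 expected when centred. cup_ok on the right is undisturbed. I'll do one finer circle fit on both stands as a check.

```bash
cat > fit.py <<'E'
from h import *
import sys
from scipy.ndimage import map_coordinates,gaussian_filter
from scipy.optimize import least_squares
def fit(g,u,v,r,angs,sgn):
    for _ in range(3):
        P=[]
        for a in np.radians(angs):
            rr=np.arange(r-3,r+3,.1); x=u+rr*np.cos(a); y=v+rr*np.sin(a)
            d=sgn*np.gradient(map_coordinates(g,[y,x],order=3)); i=np.argmax(d)
            if d[i]>.8*1 : P.append((x[i],y[i]))
        P=np.array(P); q=least_squares(lambda p:np.hypot(P[:,0]-p[0],P[:,1]-p[1])-p[2],[u,v,r],loss='soft_l1',f_scale=.3).x
        u,v=q[:2]
    return q,len(P)
c=cam('top'); g=gaussian_filter(c['img'].astype(float).mean(2),.6)
for nm,f0,c0,z,fa,ca in(('off',(280.7,220.6),(279.5,214.4),.138,range(70,270,8),range(150,330,6)),('ok',(172.9,210.9),(158.2,203.4),.14,range(20,140,8),range(90,280,6))):
    f,n=fit(g,*f0,17.25,fa,-1); k,m=fit(g,*c0,11,ca,1)
    F=onz(c,f[0],f[1],.01)[:2];C=onz(c,k[0],k[1],z)[:2]
    print(nm,'foot',f.round(2),n,'rim',k.round(2),m,'offset mm',(1e3*(C-F)).round(1),F.round(4),C.round(4))
s=cam('side'); g=gaussian_filter(s['img'].astype(float).mean(2),.5)
def lr(v,a,b,dark): # strongest edges
    d=np.gradient(map_coordinates(g,[np.full((b-a)*8,v),np.arange(a,b,.125)],order=3)); h=len(d)//2; k=-1 if dark else 1
    return a+np.argmax(k*d[:h])/8, a+(h+np.argmax(-k*d[h:]))/8
for nm,u0,cv,colv,fv in(('off',292,(208,210,212),(223,225),(236,237,238)),('ok',273,(275,278,281),(291,293),(304,306,308))):
    for t,vs,w,dk in(('cup',cv,16,1),('col',colv,8,1),('foot',fv,24,0)):
        e=np.array([lr(v,u0-w,u0+w,dk) for v in vs]); print(nm,t,e.tolist(),e.mean().round(2))
E
python3 fit.py
```

```text
off foot [280.5  220.44  16.77] 20 rim [279.02 215.28  10.03] 30 offset mm [-2.8  0.7] [ 0.4996 -0.1814] [ 0.4968 -0.1808]
ok foot [171.81 210.01  17.27] 15 rim [158.06 204.35   8.41] 32 offset mm [-5.1 -2.8] [0.5377 0.1382] [0.5326 0.1354]
off cup [[282.0, 300.75], [281.875, 300.625], [282.0, 300.5]] 291.29
off col [[287.5, 296.375], [287.25, 297.375]] 292.12
off foot [[276.625, 306.5], [276.75, 306.5], [276.75, 306.375]] 291.58
ok cup [[260.375, 286.625], [260.25, 288.25], [260.25, 284.125]] 273.31
ok col [[268.0, 277.5], [267.625, 277.625]] 272.69
ok foot [[253.5, 293.0], [253.625, 293.25], [253.75, 292.5]] 273.27
```

```bash
python3 -c "
from rig import bot
print(bot.job_done())"
```

```text
the job is handed in; nothing more can be done
None
```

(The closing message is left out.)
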